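Lay a bottle in the lamp-maker's bottle jig and close the tailstock on it

ROBOT

A 6-joint arm with a two-finger parallel gripper is mounted at the origin on the work surface. World frame = base frame: x ahead of the robot, y to its left, z up, the work surface at z = 0. Lengths are in m, angles in rad, forces in N, time in s.
With the tool pointing down it reaches from about 0.375 to 0.9 m from the base axis. Payload 3.1 kg.
Tool frame: the origin (TCP) lies on the centre line of the jaws, within the pads' length; the fingertips stand 19 mm ahead of it and the grasp point (between the pads) is the TCP; z points along the fingers, y is the line along which they close (so a half turn about z gives the same grasp; the last joint's range is limited). The gripper opens to 85 mm and grips with 20 to 120 N. Pads are 22 mm wide; open, the fingers measure 114 mm over their backs; the gripper's body (76 mm by 85 mm) begins 54 mm behind the grasp point. The pads swing forward as they close: fully open they stand 13 mm farther back than shut.
Start: joints at [-1.474, 0.527, 1.433, -0, 1.181, -0.178], TCP at [0.17, -0.602, 0.25] pointing down, gripper open.
Joint ranges: [-3.08, 3.08], [-0.75, 2.2], [0.22, 2.44], [-1.43, 4.57], [0, 2.65], [-2.85, 2.85]. Speed limits (rad/s): [2.79, 2.79, 3.14, 3.14, 3.14, 3.14].

INTERFACE

Orientations are given as a unit quaternion [x, y, z, w].
In Python, from station import manip, cams, sign_off gives the robot as it stands.
- The arm moves only by the tool carry_out, never from a script. Its argument "targets" is a list that holds one entry, the list of rows, each a list of 7 numbers: the shift along the tool's x, y, z in cm, then the turn, a rotation vector about the tool's x, y, z in degrees, then the finger opening in cm, from 0 to 8.54. A call has 1 to 12 rows; each row is the pose to reach, as a shift and turn from the pose commanded when the call began, along the tool's axes at that moment; what a row does not reach only later rows make up. A row lasts 1/12 s, in which the tool goes at most 41.7 mm and 7.16 degrees, less where a joint would pass 70% of its speed; a pose out of reach is approached as far as the arm can. A call with a gripper value outside its range is refused whole. The fingers move at their own pace and stop on an object; "force" is the grip in N (left out, the last holds). Time passes only in rows, so rows that repeat a pose let the fingers close. It gives the time, the measured TCP pose, the force, the opening and the grip force at its end, in the units of the state.
- manip.sense(): the state, without advancing time (a new reading comes with each control period).
- cams.snapshot(name): name is "side" or "top" or "wrist"; returns the picture (420x560x3 uint8, red, green, blue); there is no depth.
- cams.camera_info(name): a dict with "K" (3x3 intrinsics, pixels), "k1" (the pictures are not rectified: a ray, as slopes to the right and down, at radius r is drawn at 1 + k1 r^2 times it, then the intrinsics apply), "T" (4x4, takes a point from camera to world coordinates). Camera axes: x right, y down, z forward; pixel columns grow to the right and rows downward; lengths in m; the calibration is good to about 2 mm. A picture is of the moment at which its call begins: read the wrist's pose just before it. camera_info takes no time and is no camera call; for the wrist camera it gives the pose at the moment of the call.
- sign_off(): hands the job in; it is judged then, once.
The state is a dict: "t": time; "q": joint angles; "qd": joint speeds; "tau": joint torques, N m; "tcp_pos": TCP position; "tool_rot": TCP orientation; "force": force on the tool from outside, world axes, zero at the start; "ft_torque": the same for the moment, N m; "finger_gap": opening from 0.0 (shut) to 1.0 (fully open); "gripper_force": force on a finger pad.
Only numpy, scipy, OpenCV 4.12 (cv2) and the standard library are available. Lean on these libraries where they do the work, as an engineer would, in place of code of your own. Each camera call takes 0.05 s, during which the arm holds its last target. There are 200 camera calls.

TASK

Lay the tall long-necked bottle on its side on the rollers of the bottle jig, foot towards the fixed end plate, setting it down gently without dropping or banging it. Then slide the tailstock along its rail, without ramming it, until the bottle is pressed snugly home: its foot right up against the end plate and the tailstock's pad against its mouth. Let go, and leave the other things on the table where they stand.

Things in the scene. Friction and masses are not known exactly. Their poses are not given: they have to be found in the camera images.
- bottle: the tall green glass bottle, 200 mm high, 0.27 to 0.49 kg, upright at the start: round body of 62 mm diameter up to 126 mm from the foot, shoulder to 155 mm, then a straight neck of 29 mm diameter to the mouth. The only long-necked one; the other green glass is squat. Centre of mass about 78 mm from the foot. Origin: centre of its foot; z along its axis from foot to mouth
- mouth (a point): centre of the bottle's mouth, 200 mm from its foot along its axis; axes as the bottle's
- jig: the bottle jig, fixed to the table: aluminium base plate 130 mm wide (x, centred), from y = -205 to +215 mm, its top 16 mm above the table. +y runs from the fixed end plate to the tailstock; z up. Origin: on the table, under the centre line of the rollers (x = 0). The tailstock's steel rail lies along x = 0 from y = 5 mm on, 28 mm high
- rollers (a point): midpoint between the jig's four rollers, at jig y = -103 mm, on the axis (66 mm above the table) that the bottle has when it lies on them; axes as the jig's. Two free-turning shafts along y at x = -30 and +30 mm, 34 mm above the table, each with two rubber rollers of 26 mm diameter, 24 mm long, 32 mm either side of this point; the shafts' brackets stay clear of the bottle
- end_face (a point): centre of the rubber-faced inner side of the fixed end plate, at jig y = -172 mm, 66 mm above the table on the lying bottle's axis; axes as the jig's. The plate is 90 mm wide, its top 110 mm above the table. The bottle's foot belongs against this face; its mouth then lies at jig y = +28 mm
- tailstock: the jig's tailstock, sliding along the jig's y only; fully back its pad face is at jig y = +138 mm, and it can travel 135 mm from there towards the end plate (-y). It drags with about 4 N and stays where it is left. Pushing the lying bottle along its rollers takes about 2 to 7 N more. Origin: on the table under its pad face; axes as the jig's
- pad_face (a point): centre of the front face of the tailstock's round rubber pad (38 mm diameter), which faces the bottle's mouth, 66 mm above the table; axes as the jig's
- tail_grip (a point): centre of the black grip block on top of the tailstock: 18 mm thick along the jig's x, 32 mm long along y, from 80 to 108 mm above the table; this point is 94 mm above the table, 27 mm behind the pad face; axes as the jig's. Below it an upright, 32 mm (x) by 16 mm (y), on a saddle 52 mm wide whose top is 46 mm above the table
- flask: bystander: squat green glass flask, 84 mm diameter, 118 mm high with a short 30 mm neck; origin at the centre of its foot
- vase: bystander: terracotta vase, 80 mm diameter, 118 mm high; origin at the centre of its foot
- shade: bystander: small blue lampshade, 136 mm wide below, 105 mm high; origin at the centre of its lower rim
- tape: bystander: cardboard ring of a tape roll, 90 mm diameter, 25 mm high, lying flat; origin at the centre of its underside
Not all that is in view belongs to the job. What is shaped like the bottle but blue or orange is not meant.

How it is judged:
On the way, in this order (a step that is already met when the one before it is completed fails the run):
1. the bottle lies on the rollers, its foot towards the end plate (x of bottle in the frame of jig between -0.004 and 0.004 m and z of bottle in the frame of jig between 0.0622 and 0.0702 m and x of mouth in the frame of jig between -0.005 and 0.005 m and z of mouth in the frame of jig between 0.0612 and 0.0712 m and y of bottle in the frame of end_face between -0.003 and 0.03 m and y of mouth in the frame of jig above 0 m), for 0.2 s.
2. the bottle is pressed home against the end plate by the tailstock's pad (over 1 N) (x of bottle in the frame of jig between -0.004 and 0.004 m and z of bottle in the frame of jig between 0.0622 and 0.0702 m and x of mouth in the frame of jig between -0.005 and 0.005 m and z of mouth in the frame of jig between 0.0612 and 0.0712 m and y of mouth in the frame of jig above 0 m and y of bottle in the frame of end_face between -0.003 and 0.002 m and z of pad_face in the frame of mouth between -0.003 and 0.002 m and contact force between tailstock and bottle above 1 N), for 0.1 s.
At the end, for the whole second after the job is handed in: The bottle lies at rest on the jig's rollers (its axis within 4 mm of the rollers' centre line and seated height at the foot, 5 mm at the mouth), foot towards the end plate and within 2 mm of its face, and the tailstock's pad stands within 2 mm of its mouth, at rest (x of bottle in the frame of jig between -0.004 and 0.004 m and z of bottle in the frame of jig between 0.0622 and 0.0702 m and x of mouth in the frame of jig between -0.005 and 0.005 m and z of mouth in the frame of jig between 0.0612 and 0.0712 m and y of mouth in the frame of jig above 0 m and y of bottle in the frame of end_face between -0.003 and 0.002 m and z of pad_face in the frame of mouth between -0.003 and 0.002 m and linear speed of bottle below 0.01 m/s and linear speed of tailstock below 0.005 m/s); the robot touches nothing.
It fails at once if the bottle is dropped: it falls faster than 0.35 m/s with no finger touching it (linear speed of bottle above 0.35 m/s and contact force between the fingers and bottle below 0.1 N).
It fails at once if the bottle strikes the jig faster than 0.3 m/s or is forced against it (over 80 N) (contact force between bottle and jig above 80 N or (contact force between bottle and jig above 1 N and linear speed of bottle above 0.3 m/s)).
It fails at once if the tailstock is rammed against the bottle (over 30 N) (contact force between bottle and tailstock above 30 N).
It fails at once if another thing on the table is moved more than 25 mm or tipped (distance of any of flask, vase, shade, tape from where it was at the start of the episode above 0.025 m or angle between any of flask, vase, shade, tape's own z axis and vertical above 0.35 rad).
It also fails if it takes over 67 s, if anything falls off the work surface, if the arm or the gripper's body presses on something with over 40 N, if the wrist force passes 120 N, or if a joint passes its speed limit or range.

## Working session

There is one attempt and no reset: what is moved stays moved. The work goes in short steps, Python scripts to look and compute and a tool call to move; the robot and the scene stay as the last step left them, time stands still between calls to the robot, and variables do not carry over. Pictures are saved under pics/ and viewed, at most 14 in all, crops included, and the job is handed in when it is done.

Besides the shell and the picture viewer there is one more tool, called after "Emit:" by a JSON object that holds its "api" and its "payload", one argument or row to a line. carry_out: Moves the arm, as the interface text tells. Its arguments: {"type":"object","properties":{"targets":{"type":"array"},"force":{"type":"number"}},"required":["targets"]}

```bash
mkdir -p pics; ls; python3 - <<'E'
from station import manip,cams
import cv2,numpy as np
np.set_printoptions(precision=4,suppress=True)
print(manip.sense())
for n in("side","top"):
    i=cams.camera_info(n);print(n,i["K"],i["k1"],i["T"])
    im=cams.snapshot(n)[:,:,::-1];cv2.imwrite(f"pics/{n}0.png",im)
a=[cv2.imread(f"pics/{n}0.png") for n in("side","top")]
for n,im in zip(("side","top"),a): cv2.imwrite(f"pics/{n}0b.png",cv2.resize(im,(800,600),interpolation=cv2.INTER_CUBIC))
E
```

```text
pics
{'t': 0.0, 'q': array([-1.4745,  0.5285,  1.434 ,  0.0001,  1.1814, -0.1785]), 'qd': array([-0.0011, -0.0025, -0.0005, -0.0008, -0.0001, -0.0005]), 'tau': array([  0.0003, -44.2354, -17.8024,  -0.0003,   0.0084,   0.    ]), 'tcp_pos': array([ 0.1696, -0.6008,  0.2493]), 'tool_rot': array([ 0.9906,  0.137 ,  0.0001, -0.0011]), 'force': array([-0.5119,  0.7444,  0.7207]), 'ft_torque': array([-0.0269, -0.0524,  0.0031]), 'gripper_force': 0.0, 'finger_gap': 0.9997238848509385}
side [[415.4859   0.     280.3127]
 [  0.     415.4859 212.6224]
 [  0.       0.       1.    ]] -0.0768892449050374 [[-0.9323 -0.2351  0.275   0.1469]
 [-0.3618  0.6117 -0.7035  0.9421]
 [-0.0029 -0.7554 -0.6553  1.0451]
 [ 0.      0.      0.      1.    ]]
top [[428.4904   0.     279.4369]
 [  0.     428.4904 209.2109]
 [  0.       0.       1.    ]] -0.08305494364312813 [[ 0.0294 -0.9975  0.0641  0.4545]
 [-0.9995 -0.03   -0.0086 -0.0562]
 [ 0.0105 -0.0638 -0.9979  1.4417]
 [ 0.      0.      0.      1.    ]]
```

View pics/side0b.png

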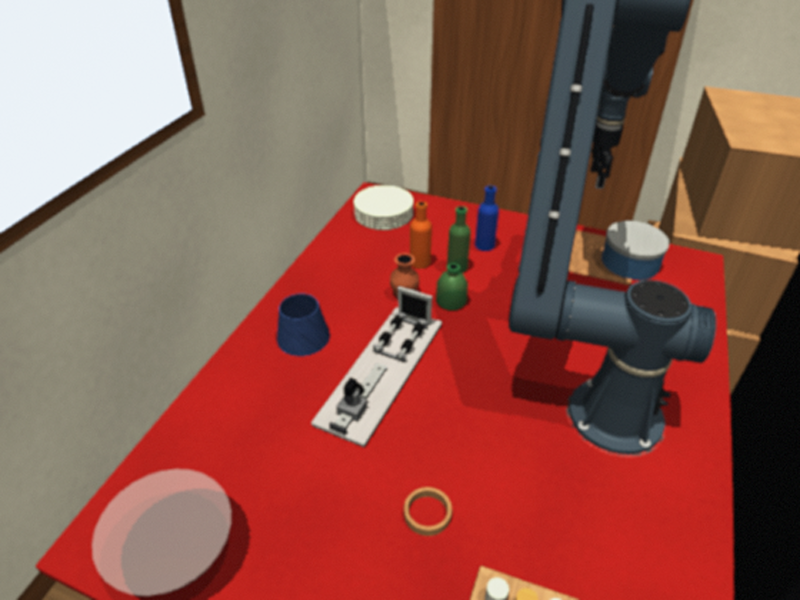

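View pics/top0b.png

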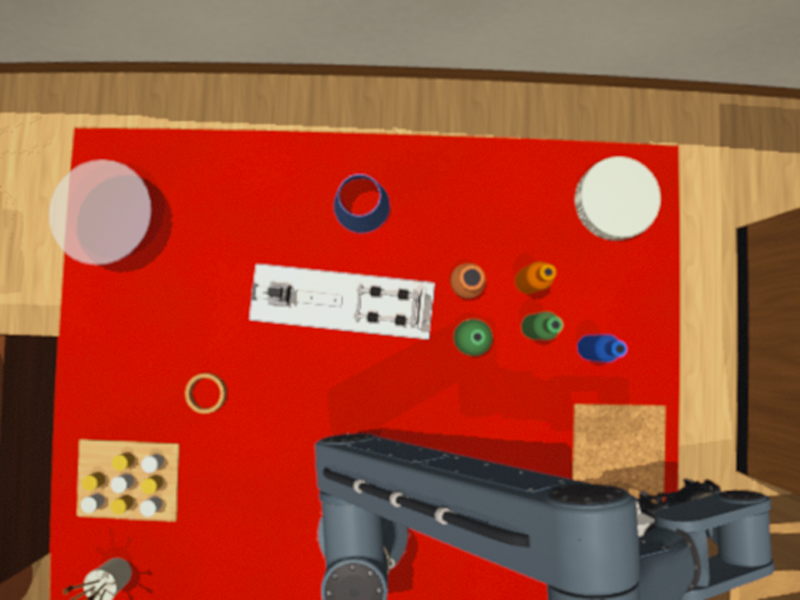

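The side view shows the green bottle at about (460,240). Nearby are the orange bottle, the vase, the flask and the blue bottle. The jig runs from the end plate (415,305) to the tailstock (350,395). In the top view the bottle's mouth is at (556,325) and the jig's corners are about (256,264), (435,282), (429,339) and (249,320). I'll enlarge these areas to measure them.

```bash
cat > h.py <<'E'
import cv2,numpy as np
from scipy.spatial.transform import Rotation as R
from station import manip,cams
np.set_printoptions(precision=4,suppress=True)
def ray(info,uv):
    K=np.array(info["K"]);k=info["k1"];T=np.array(info["T"])
    p=cv2.undistortPoints(np.array([[uv]],float),K,np.array([k,0,0,0.]))[0,0]
    return T[:3,3],T[:3,:3]@np.array([*p,1])
def onz(info,uv,z):
    o,d=ray(info,uv);return o+d*(z-o[2])/d[2]
def proj(info,P):
    T=np.array(info["T"]);P=np.atleast_2d(P);c=(P-T[:3,3])@T[:3,:3];s=c[:,:2]/c[:,2:]
    s=s*(1+info["k1"]*(s**2).sum(1,keepdims=True));K=np.array(info["K"])
    return s*[K[0,0],K[1,1]]+[K[0,2],K[1,2]]
E
python3 - <<'E'
from h import *
t=cv2.imread("pics/top0.png");s=cv2.imread("pics/side0.png")
def crop(im,c0,c1,r0,r1,w,h):return cv2.resize(im[r0:r1,c0:c1],(w,h),interpolation=cv2.INTER_CUBIC)
c=np.zeros((600,800,3),np.uint8)
c[:300]=crop(t,170,330,180,240,800,300)     # 5x
c[300:,:400]=crop(t,310,410,180,255,400,300) # 4x
c[300:,400:]=crop(s,270,370,130,205,400,300) # 4x
cv2.imwrite("pics/c1.png",c)
E
```

```text
(no output)
```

View pics/c1.png

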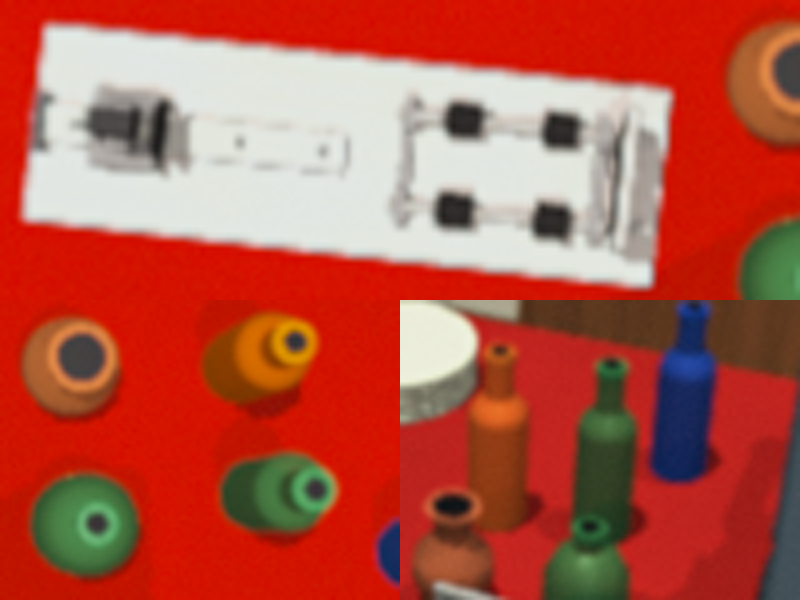

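The crop shows the bottle's mouth at (315,489), which is top pixel (388.6,227.1); in the side view it is at (612,365), pixel (322.9,146.1). The jig's corners and its four black rollers are also clear, as are the mouths of the flask, vase, orange bottle and blue bottle.

```bash
python3 - <<'E'
from h import *
T=cams.camera_info("top");S=cams.camera_info("side")
f=lambda x,y,s,c,r,x0=0,y0=0:((x-x0+.5)/s-.5+c,(y-y0+.5)/s-.5+r)
C=np.array([onz(T,f(x,y,5,170,180),.016) for x,y in[(45,23),(672,90),(653,288),(22,220)]])
print("corners",C); print("sides",[np.linalg.norm(C[i]-C[i-3]) for i in range(4)])
# jig +y : from end plate (right) to tailstock (left)
yv=(C[0]+C[3]-C[1]-C[2])/2;yv/=np.linalg.norm(yv);xv=np.cross(yv,[0,0,1])
o=C.mean(0)-yv*.005;o[2]=0
print("jig",o,"yaw",np.degrees(np.arctan2(yv[1],yv[0])),"x",xv,"y",yv)
for x,y in[(466,119),(562,130),(455,210),(552,221)]:
    p=onz(T,f(x,y,5,170,180),.045)-o;print("roller",p@xv,p@yv)
p=onz(T,f(113,122,5,170,180),.108)-o;print("grip",p@xv,p@yv)
m=f(315,489,4,310,180,0,300);ms=f(612,365,4,270,130,400,300)
o1,d1=ray(T,m);o2,d2=ray(S,ms);A=np.c_[d1,-d2];k=np.linalg.lstsq(A,o2-o1,rcond=None)[0]
print("mouth tri",o1+d1*k[0],o2+d2*k[1],"top z.2",onz(T,m,.2),"side z.2",onz(S,ms,.2))
for n,u,z in[("flask",(97,523),.118),("vase",(81,356),.118),("orange",(294,342),.2)]:print(n,onz(T,f(*u,4,310,180,0,300),z))
print("blue",onz(T,(621/800*560,348*.7),.2),"shade",onz(T,(361*.7,196*.7),.105),"tape",onz(T,(205*.7,394*.7),.025))
E
```

```text
corners [[ 0.6199  0.2722  0.016 ]
 [ 0.5874 -0.1494  0.016 ]
 [ 0.4549 -0.1402  0.016 ]
 [ 0.4874  0.2817  0.016 ]]
sides [np.float64(0.42284199521692195), np.float64(0.13277633213214596), np.float64(0.42312877001412363), np.float64(0.132865659252692)]
jig [0.537  0.0611 0.    ] yaw 85.593712512604 x [ 0.997  -0.0768  0.    ] y [0.0768 0.997  0.    ]
roller 0.03018440361039868 -0.07227911513845223
roller 0.029719770640303803 -0.13544146129286175
roller -0.029727511789646 -0.07160517229352027
roller -0.030122116515057203 -0.13524684985360816
grip 0.00010772337826836971 0.14472897628248055
mouth tri [ 0.4921 -0.3866  0.1994] [ 0.4917 -0.3867  0.1994] top z.2 [ 0.4921 -0.3864  0.2   ] side z.2 [ 0.4914 -0.3858  0.2   ]
flask [ 0.4635 -0.2383  0.118 ]
vase [ 0.5928 -0.223   0.118 ]
orange [ 0.5995 -0.3694  0.2   ]
blue [ 0.4468 -0.5253  0.2   ] shade [0.7662 0.0236 0.105 ] tape [0.3116 0.3741 0.025 ]
```

The measurements agree. The jig is 423 x 133 mm at 85.6° yaw, with the rollers where they should be. The two views put the mouth at z = 0.199. The bottle stands at (0.492, -0.386). I'll tilt the tool a little to see how the wrist behaves.

Emit:
{"api": "carry_out", "payload": {
  "targets": [
    [[0,0,0,0,7,0,8.5],[0,0,0,0,14,0,8.5],[0,0,0,0,21,0,8.5],[0,0,0,0,28,0,8.5],[0,0,0,0,35,0,8.5],[0,0,0,0,42,0,8.5],[0,0,0,0,42,0,8.5]]
  ]
}}

```text
t: 0.68
tcp_pos: [0.1662, -0.6017, 0.2468]
tool_rot: [0.925, 0.124, 0.356, -0.051]
force: [-1.0, -0.5, -1.5]
finger_gap: 1.001
gripper_force: 0.0
```

```bash
cat >> h.py <<'E'
def log():
    s=manip.sense();print("t",s["t"],"q",s["q"],"p",s["tcp_pos"],"rot",R.from_quat(s["tool_rot"]).as_matrix().T.round(3).tolist(),"F",s["force"],"gap",s["finger_gap"],s["gripper_force"])
    with open("log.txt","a") as f:f.write(repr([*s["q"],*s["tcp_pos"],*s["tool_rot"]]).replace("np.float64","")+"\n")
    return s
E
python3 -c "from h import *;log()"
```

```text
t 0.6833 q [-1.7619  0.6501  1.4268  0.6464  1.4759 -0.6604] p [ 0.1662 -0.6017  0.2468] rot [[0.715, 0.194, 0.671], [0.266, -0.964, -0.006], [0.646, 0.183, -0.741]] F [-0.9568 -0.4949 -1.4875] gap 1.0013944494096603 0.0
```

```bash
cat >> h.py <<'E'
from scipy.optimize import least_squares
def fk(q,P):
    h,L1,L2,L3,d=P
    A=R.from_euler('z',q[0]);B=A*R.from_euler('y',q[1]);C=B*R.from_euler('y',q[2]);W=C*R.from_euler('z',q[3])*R.from_euler('y',q[4])*R.from_euler('z',q[5]+SG)
    return np.array([0,0,h])+A.apply([0,d,0])+B.apply([0,0,L1])+C.apply([0,0,L2])+W.apply([0,0,L3]),W
SG=0
def fit(D):
    return least_squares(lambda P:np.concatenate([fk(x[:6],P)[0]-x[6:9] for x in D]),[.3,.4,.4,.2,.1])
E
python3 - <<'E'
from h import *
s0=[-1.4745,.5285,1.434,.0001,1.1814,-.1785,.1696,-.6008,.2493,.9906,.137,.0001,-.0011]
open("log.txt","a").write(repr(s0)+"\n")
D=[eval(l) for l in open("log.txt")]
r=fit(D);print(r.x,r.cost,r.fun)
for x in D:
    p,W=fk(x[:6],r.x);Q=R.from_quat(x[9:]);print((W.inv()*Q).as_rotvec(),W.apply([0,0,1]),Q.apply([0,0,1]))
E
```

```text
[0.2688 0.4774 0.4049 0.2774 0.1111] 4.365569977673238e-08 [-0.0001 -0.      0.0002  0.0001  0.     -0.0002]
[-0.      0.      1.5708] [ 0.6461  0.183  -0.741 ] [ 0.6461  0.183  -0.741 ]
[-0.0001 -0.0001  1.5707] [-0.0001  0.0023 -1.    ] [-0.0001  0.0022 -1.    ]
```

```bash
sed -i 's/^SG=0/SG=np.pi\/2/' h.py; cat >> h.py <<'E'
PAR=[0.2688,0.4774,0.4049,0.2774,0.1111]
LO=np.array([-3.08,-.75,.22,-1.43,0,-2.85]);HI=np.array([3.08,2.2,2.44,4.57,2.65,2.85])
def ik(p,Q,q0):
    f=lambda q:(lambda a:np.r_[(a[0]-p)*3,(a[1].inv()*Q).as_rotvec()])(fk(q,PAR))
    r=least_squares(f,np.clip(q0,LO+.01,HI-.01),bounds=(LO,HI));return r.x,np.abs(r.fun).max()
def tool(head,tilt,roll=0): # tool z heading (deg), tilt below horizontal; tool y horizontal to the right
    h,t=np.radians([head,tilt]);z=np.array([np.cos(h)*np.cos(t),np.sin(h)*np.cos(t),-np.sin(t)]);y=np.array([np.sin(h),-np.cos(h),0])
    return R.from_matrix(np.c_[np.cross(y,z),y,z])
BOT=np.array([.4918,-.3862,0]);JO=np.array([.537,.0606,0]);JX=np.array([.997,-.0768,0]);JY=np.array([.0768,.997,0])
def rel(p,Q,s=None):
    s=s or manip.sense();C=R.from_quat(s["tool_rot"])
    return C.inv().apply(p-s["tcp_pos"])*100,(C.inv()*Q).as_rotvec(degrees=True)
E
python3 - <<'E'
from h import *
S=cams.camera_info("side")
for u in[(606,240),(668,245),(637,224),(590,265),(570,285)]:print(u,onz(S,np.array(u)*.7,.0),onz(S,np.array(u)*.7,.1))
s=manip.sense();
for tau in(0,15,25):
  for hd in(-20,-5,10):
    Q=tool(hd,tau);z=Q.apply([0,0,1]);q=s["q"];out=[]
    for back,up in((.13,0),(0.003,0),(0.003,.2)):
        q,e=ik(BOT+[0,0,.082]-back*z+[0,0,up],Q,q);out.append((q,round(e,4)))
    F=tool(85.6,90+tau);zz=F.apply([0,0,1])
    pl=JO+JY*(-.172+.012+.082)+[0,0,.0665]-.003*zz
    for up in(.12,0):
        q,e=ik(pl+[0,0,up],F,q);out.append((q,round(e,4)))
    print(tau,hd);[print("  ",*o) for o in out]
E
```

```text
(606, 240) [ 0.1002 -0.6891  0.    ] [ 0.1046 -0.533   0.1   ]
(668, 245) [-0.0849 -0.7337  0.    ] [-0.0627 -0.5734  0.1   ]
(637, 224) [ 0.0152 -0.8195  0.    ] [ 0.0278 -0.651   0.1   ]
(590, 265) [ 0.1301 -0.5402  0.    ] [ 0.1317 -0.3984  0.1   ]
(570, 285) [ 0.1708 -0.4251  0.    ] [ 0.1685 -0.2943  0.1   ]
0 -20
   [-1.5784  1.2214  2.44    1.8674  1.7386 -2.0658] 0.0028
   [-1.2099  1.1133  2.2174  2.2719  1.6936 -1.7149] 0.0
   [-1.2099  0.556   2.3354  2.2651  1.4087 -1.3794] 0.0
   [-0.243   0.4151  1.7863  0.      0.9401 -0.1662] 0.0
   [-0.243   0.5955  1.8751 -0.      0.671  -0.1662] 0.0
0 -5
   [-1.6432  1.1178  2.237   1.5853  1.5739 -1.784 ] 0.0
   [-1.3078  1.0976  2.0944  1.9207  1.5881 -1.6181] 0.0
   [-1.3078  0.5978  2.2016  1.9023  1.4554 -1.2479] 0.0
   [-0.243   0.4151  1.7863  0.      0.9401 -0.1662] 0.0
   [-0.243   0.5955  1.8751 -0.      0.671  -0.1662] 0.0
0 10
   [-1.6159  1.0985  1.9757  1.3516  1.5855 -1.505 ] 0.0
   [-1.3414  1.1026  1.9238  1.6253  1.5645 -1.4559] 0.0
   [-1.3414  0.6624  2.0214  1.6201  1.5465 -1.1137] 0.0
   [-0.243   0.4151  1.78
[... 1142 characters left out ...]
 0.0
   [-0.0188  0.4807  1.7601 -0.5267  0.996   0.3702] 0.0
   [-0.0188  0.6656  1.8314 -0.6421  0.7817  0.552 ] 0.0
25 -5
   [-1.5346  0.6381  2.32    1.607   1.1198 -1.3681] 0.0
   [-1.2486  0.809   2.1452  1.891   1.0674 -1.3744] 0.0
   [-1.2486  0.3576  2.1066  1.5903  0.9819 -0.8073] 0.0
   [-0.0188  0.4807  1.7601 -0.5267  0.996   0.3702] 0.0
   [-0.0188  0.6656  1.8314 -0.6421  0.7817  0.552 ] 0.0
25 10
   [-1.5331  0.7058  2.0691  1.2818  1.213  -1.1818] 0.0
   [-1.2864  0.8442  1.9862  1.5322  1.1233 -1.2264] 0.0
   [-1.2864  0.4488  1.9506  1.3392  1.1825 -0.7585] 0.0
   [-0.0188  0.4807  1.7601 -0.5267  0.996   0.3702] 0.0
   [-0.0188  0.6656  1.8314 -0.6421  0.7817  0.552 ] 0.0
```

```bash
python3 - <<'E'
from h import *
s=manip.sense();Q=tool(5,15);z=Q.apply([0,0,1]);g=BOT+[0,0,.080]-.003*z
p=g-.12*z;print(p,*rel(p,Q,s))
E
```

```text
[ 0.3734 -0.3966  0.1118] [  9.7341 -14.18    27.1431] [-9.2134 32.7549  5.2355]
```

Emit:
{"api": "carry_out", "payload": {
  "targets": [
    [[0.88,-1.29,2.47,-0.84,2.98,0.48,8.5],[1.77,-2.58,4.94,-1.68,5.96,0.95,8.5],[2.65,-3.87,7.4,-2.51,8.93,1.43,8.5],[3.54,-5.16,9.87,-3.35,11.9,1.9,8.5],[4.42,-6.45,12.34,-4.19,14.9,2.38,8.5],[5.31,-7.73,14.8,-5.03,17.9,2.86,8.5],[6.19,-9.02,17.27,-5.86,20.8,3.33,8.5],[7.08,-10.31,19.74,-6.7,23.8,3.81,8.5],[7.96,-11.6,22.2,-7.54,26.8,4.28,8.5],[8.85,-12.9,24.7,-8.38,29.8,4.76,8.5],[9.73,-14.18,27.14,-9.21,32.75,5.24,8.5],[9.73,-14.18,27.14,-9.21,32.75,5.24,8.5]]
  ]
}}

```text
t: 1.68
tcp_pos: [0.3779, -0.3892, 0.1103]
tool_rot: [0.793, 0.038, 0.607, -0.033]
force: [-1.1, 1.3, 0.6]
finger_gap: 0.994
gripper_force: 0.0
```

```bash
python3 - <<'E'
from h import *
s=log();Q=tool(5,15);z=Q.apply([0,0,1]);g=BOT+[0,0,.080]-.003*z
print(rel(g,Q,s))
i=cams.camera_info("wrist")
a=cams.snapshot("wrist")[:,:,::-1].copy()
ax=np.array([BOT+[0,0,z] for z in(0,.08,.155,.2)]);print(proj(i,ax))
b=cams.snapshot("side")[:,:,::-1]
c=np.zeros((420,800,3),np.uint8);c[:,:560]=a;c[:,560:]=b[60:270,270:390].repeat(2,0).repeat(2,1)
cv2.imwrite("pics/w1.png",c)
E
```

```text
t 1.6833 q [-1.5701  1.0194  2.0463  1.4486  1.3142 -1.4856] p [ 0.3779 -0.3892  0.1103] rot [[0.261, 0.02, 0.965], [0.101, -0.995, -0.007], [0.96, 0.099, -0.262]] F [-1.1438  1.272   0.5734] gap 0.9942649626981384 0.0
(array([ 0.0613,  0.8623, 11.4596]), array([-0.8551,  0.1896, -0.1789]))
[[297.7225 290.3164]
 [298.7037 209.611 ]
 [299.8364 104.6347]
 [300.5937  23.2453]]
```

View pics/w1.png

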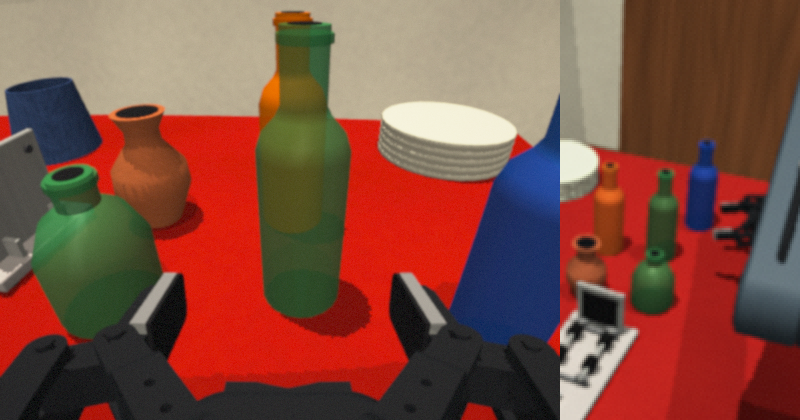

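The wrist view shows the green bottle's axis at column 301–305, between the open fingers. I predicted 298–300, so it's about 1–2 mm further right, and I'll add 1 mm. The way in between the flask and the blue bottle is clear.

Emit:
{"api": "carry_out", "payload": {
  "targets": [
    [[0.03,0.5,0.5,-0.4,0.1,-0.1,8.5],[0.06,0.98,1.5,-0.86,0.19,-0.18,8.5],[0.06,0.98,3.0,-0.86,0.19,-0.18,8.5],[0.06,0.98,4.5,-0.86,0.19,-0.18,8.5],[0.06,0.98,6.0,-0.86,0.19,-0.18,8.5],[0.06,0.98,7.5,-0.86,0.19,-0.18,8.5],[0.06,0.98,8.7,-0.86,0.19,-0.18,8.5],[0.06,0.98,9.7,-0.86,0.19,-0.18,8.5],[0.06,0.98,10.5,-0.86,0.19,-0.18,8.5],[0.06,0.98,11.1,-0.86,0.19,-0.18,8.5],[0.06,0.98,11.4,-0.86,0.19,-0.18,8.5],[0.06,0.98,11.4,-0.86,0.19,-0.18,8.5]]
  ]
}}

```text
t: 2.78
tcp_pos: [0.4866, -0.396, 0.0848]
tool_rot: [0.792, 0.036, 0.609, -0.019]
force: [0.1, 1.0, 0.1]
finger_gap: 0.996
gripper_force: 0.0
```

```bash
python3 - <<'E'
from h import *
s=log();Q=tool(5,15);z=Q.apply([0,0,1]);g=BOT+[0,-.001,.080]-.003*z
print(rel(g,Q,s))
a=cams.snapshot("wrist")[:,:,::-1].copy()
cv2.imwrite("pics/w2.png",a)
E
```

```text
t 2.7833 q [-1.3247  1.0624  1.9348  1.7015  1.2886 -1.4372] p [ 0.4866 -0.396   0.0848] rot [[0.256, 0.034, 0.966], [0.079, -0.997, 0.014], [0.964, 0.073, -0.258]] F [0.1312 1.0205 0.0799] gap 0.9962855366089228 0.0
(array([-0.3047, -0.8378,  0.3921]), array([ 0.645 , -0.0723,  0.6583]))
```

View pics/w2.png

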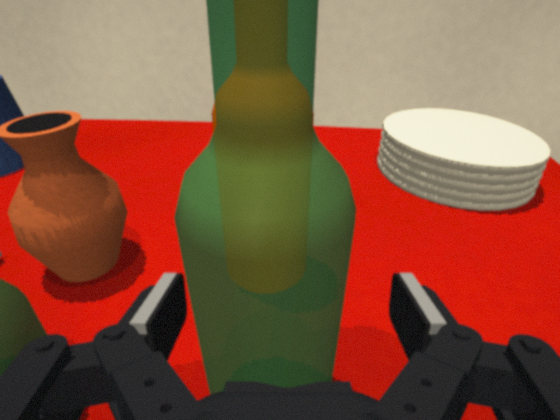

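The wrist view shows the bottle's body centred at column 266 and the fingers at 287, so I need to move about 8 mm left. The measured pose had been lagging behind the commanded one. I'll correct for it, hold, and check again.

Emit:
{"api": "carry_out", "payload": {
  "targets": [
    [[-0.1,-0.3,0.1,0.2,0,0.2,8.5],[-0.2,-0.6,0.2,0.4,0,0.4,8.5],[-0.3,-0.8,0.3,0.6,0,0.6,8.5],[-0.3,-0.8,0.3,0.6,0,0.6,8.5],[-0.3,-0.8,0.3,0.6,0,0.6,8.5],[-0.3,-0.8,0.3,0.6,0,0.6,8.5]]
  ]
}}

```text
t: 3.33
tcp_pos: [0.4876, -0.3879, 0.0808]
tool_rot: [0.792, 0.034, 0.609, -0.026]
force: [0.5, -0.2, -0.9]
finger_gap: 0.997
gripper_force: 0.0
```

```bash
python3 - <<'E'
from h import *
s=log();Q=tool(5,15);z=Q.apply([0,0,1]);g=BOT+[0,-.001,.080]-.003*z
print(rel(g,Q,s))
a=cams.snapshot("wrist")
g=a[300,:,:].astype(int);m=(g[:,1]>g[:,0]+10)&(g[:,1]>g[:,2]);print(np.flatnonzero(m)[[0,-1]],g[150:420:10].tolist())
E
```

```text
t 3.3333 q [-1.3192  1.0724  1.9424  1.7017  1.2914 -1.4407] p [ 0.4876 -0.3879  0.0808] rot [[0.257, 0.022, 0.966], [0.086, -0.996, 0.0], [0.963, 0.083, -0.258]] F [ 0.5383 -0.2069 -0.8613] gap 0.9967154810898439 0.0
(array([ 0.0381, -0.0329,  0.1326]), array([ 0.0753, -0.0673, -0.0179]))
[  0 355] [[175, 168, 160], [89, 83, 80], [20, 17, 17], [14, 9, 13], [223, 29, 17], [223, 34, 21], [98, 70, 38], [64, 77, 46], [63, 76, 44], [63, 75, 41], [66, 77, 44], [64, 80, 44], [63, 78, 39], [55, 81, 47], [46, 76, 40], [56, 81, 47], [50, 78, 44], [43, 71, 34], [53, 77, 44], [52, 70, 40], [55, 71, 34], [62, 69, 38], [222, 27, 13], [224, 31, 9], [87, 11, 13], [18, 20, 20], [23, 24, 24]]
```

The bottle is centred (columns 208–363, centre 286). Closing the fingers now.

Emit:
{"api": "carry_out", "payload": {
  "targets": [
    [[0,0,0.1,0,0,0,7.5],[0,0,0.1,0,0,0,7.0],[0,0,0.1,0,0,0,6.6],[0,0,0.1,0,0,0,6.3],[0,0,0.1,0,0,0,6.0],[0,0,0.1,0,0,0,5.5],[0,0,0.1,0,0,0,5.0],[0,0,0.1,0,0,0,5.0],[0,0,0.1,0,0,0,5.0]]
  ],
  "force": 45
}}

```text
t: 4.13
tcp_pos: [0.4886, -0.3878, 0.0809]
tool_rot: [0.792, 0.034, 0.609, -0.026]
force: [-3.2, 0.2, 3.1]
finger_gap: 0.708
gripper_force: 48.0
```

```bash
python3 -c "from h import *;log()"
```

```text
t 4.1333 q [-1.3171  1.0723  1.9415  1.7037  1.2916 -1.44  ] p [ 0.4886 -0.3878  0.0809] rot [[0.256, 0.022, 0.966], [0.086, -0.996, 0.0], [0.963, 0.083, -0.257]] F [-3.1966  0.1997  3.1287] gap 0.7083988847557913 48.01696479320526
```

The fingers hold the bottle at an opening of about 61 mm and 48 N. Lifting 20 cm straight up.

Emit:
{"api": "carry_out", "payload": {
  "targets": [
    [[0.5,0,-0.13,0,0,0,5.0],[1.5,0,-0.4,0,0,0,5.0],[3.0,0,-0.8,0,0,0,5.0],[5.0,0,-1.33,0,0,0,5.0],[7.2,0,-1.92,0,0,0,5.0],[9.6,0,-2.56,0,0,0,5.0],[12.0,0,-3.2,0,0,0,5.0],[14.4,0,-3.83,0,0,0,5.0],[16.6,0,-4.42,0,0,0,5.0],[18.2,0,-4.84,0,0,0,5.0],[19.0,0,-5.06,0,0,0,5.0],[19.3,0,-5.14,0,0,0,5.0]]
  ]
}}

```text
t: 5.13
tcp_pos: [0.4887, -0.3871, 0.2818]
tool_rot: [0.792, 0.035, 0.608, -0.025]
force: [-0.3, -0.6, -1.9]
finger_gap: 0.711
gripper_force: 48.9
```

Emit:
{"api": "carry_out", "payload": {
  "targets": [
    [[0,0,0,0,0,0,5.0],[0,0,0,0,0,0,5.0],[0,0,0,0,0,0,5.0]]
  ]
}}

```text
t: 5.38
tcp_pos: [0.4886, -0.3874, 0.279]
tool_rot: [0.793, 0.034, 0.608, -0.027]
force: [-0.7, -0.3, -2.8]
finger_gap: 0.709
gripper_force: 48.9
```

```bash
python3 - <<'E'
from h import *
s=log()
a=cams.snapshot("top")[:,:,::-1];b=cams.snapshot("side")[:,:,::-1]
# plan to a pose above the rollers, foot 16 mm off the end face, grip 80 mm from foot
F=tool(85.6,105);zz=F.apply([0,0,1])
pl=JO+JY*(-.172+.016+.080)+[0,0,.066]-.003*zz
up=pl+[0,0,.16];sh,rv=rel(up,F,s);print("place",pl,"above",up,sh,rv,np.linalg.norm(sh),np.linalg.norm(rv))
C=R.from_quat(s["tool_rot"]);q=s["q"];prev=q
for i in range(1,25):
    f=i/24;p=s["tcp_pos"]+C.apply(sh/100*f);Q=C*R.from_rotvec(rv*f,degrees=True)
    q,e=ik(p,Q,q);x=Q.apply([1,0,0]);foot=p+.003*Q.apply([0,0,1])-.08*(C.inv()*Q).as_matrix()@[0,0,0]
    ax=Q.apply(C.inv().apply([0,0,1]));foot=p-.08*ax
    if i%3==0:print(i,q,round(e,5),"dq",np.abs(q-prev).max()*12,"p",p,"foot",foot);
    prev=q
c=np.zeros((420,800,3),np.uint8)
c[:,:400]=cv2.resize(a[120:330,230:430],(400,420));c[:,400:]=cv2.resize(b[60:270,230:430],(400,420))
cv2.imwrite("pics/lift.png",c)
E
```

```text
t 5.3833 q [-1.3167  0.6398  1.9656  1.5771  1.2612 -1.0114] p [ 0.4886 -0.3874  0.279 ] rot [[0.258, 0.02, 0.966], [0.086, -0.996, -0.002], [0.962, 0.084, -0.259]] F [-0.7112 -0.2603 -2.7528] gap 0.709191653512128 48.86632829904556
place [ 0.5312 -0.0144  0.0689] above [ 0.5312 -0.0144  0.2289] [ -2.9786 -36.783    8.5257] [ 44.0073 -73.5219 -76.4327] 37.87548536766287 114.82193463020933
3 [-1.2491  0.4145  2.0591  1.401   1.1515 -0.9696] 0.0 dq 0.6430328808901677 p [ 0.4939 -0.3408  0.2727] foot [ 0.483  -0.3534  0.1945]
6 [-1.1511  0.3341  2.0555  1.232   1.0346 -0.9378] 0.0 dq 0.7003929915532092 p [ 0.4992 -0.2941  0.2665] foot [ 0.4797 -0.3202  0.1934]
9 [-1.0207  0.2679  2.0409  1.0353  0.9186 -0.8496] 0.0 dq 0.8401285155452278 p [ 0.5046 -0.2475  0.2602] foot [ 0.4793 -0.287   0.1954]
12 [-0.8594  0.2261  2.0125  0.7891  0.82   -0.6896] 0.0 dq 1.0647182507034185 p [ 0.5099 -0.2009  0.254 ] foot [ 0.4821 -0.253   0.1999]
15 [-0.6739  0.2167  1.9677  0.4856  0.7674 -0.4568] 0.0 dq 1.2754139317331512 p [ 0.5152 -0.1543  0.2477] foot [ 0.4882 -0.2173  0.2064]
18 [-0.4767  0.2436  1.9052  0.1638  0.7887 -0.1978] 0.0 dq 1.2588068543121547 p [ 0.5206 -0.1076  0.2414] foot [ 0.4977 -0.1792  0.214 ]
21 [-0.2819  0.305   1.8252 -0.1092  0.8853  0.0117] 0.0 dq 0.9920147105352386 p [ 0.5259 -0.061   0.2352] foot [ 0.5102 -0.1383  0.2217]
24 [-0.1012  0.3948  1.7288 -0.3061  1.0326  0.1354] 0.0 dq 0.6988157748331649 p [ 0.5312 -0.0144  0.2289] foot [ 0.5252 -0.0942  0.2289]
```

View pics/lift.png

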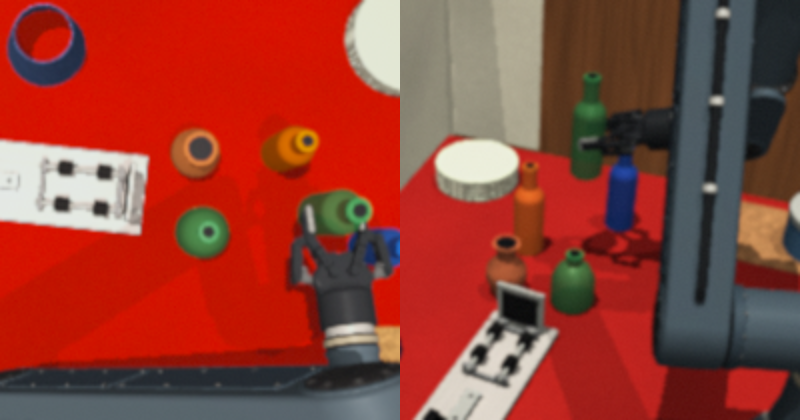

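The bottle hangs upright in the grip, and the flask, vase and other bottles haven't moved. I'll do the first half of the swing now.

Emit:
{"api": "carry_out", "payload": {
  "targets": [
    [[-0.08,-0.9,0.2,1.1,-1.8,-1.9,5.0],[-0.25,-3.0,0.7,3.6,-6.0,-6.2,5.0],[-0.37,-4.6,1.07,5.5,-9.2,-9.55,5.0],[-0.5,-6.13,1.42,7.33,-12.25,-12.74,5.0],[-0.62,-7.66,1.78,9.17,-15.3,-15.9,5.0],[-0.74,-9.2,2.13,11.0,-18.4,-19.1,5.0],[-0.87,-10.7,2.49,12.8,-21.4,-22.3,5.0],[-0.99,-12.26,2.84,14.7,-24.5,-25.5,5.0],[-1.12,-13.8,3.2,16.5,-27.6,-28.7,5.0],[-1.24,-15.3,3.55,18.3,-30.6,-31.8,5.0],[-1.36,-16.9,3.9,20.2,-33.7,-35.0,5.0],[-1.45,-18.0,4.17,21.5,-36.0,-37.4,5.0]]
  ]
}}

```text
t: 6.48
tcp_pos: [0.5093, -0.2029, 0.2549]
tool_rot: [0.867, 0.398, 0.299, 0.034]
force: [-0.7, 0.0, -3.2]
finger_gap: 0.709
gripper_force: 49.1
```

Emit:
{"api": "carry_out", "payload": {
  "targets": [
    [[0,0,0,0,0,0,5.0],[0,0,0,0,0,0,5.0],[0,0,0,0,0,0,5.0]]
  ]
}}

```text
t: 6.73
tcp_pos: [0.5095, -0.2052, 0.255]
tool_rot: [0.867, 0.396, 0.3, 0.035]
force: [-0.3, -0.7, -2.9]
finger_gap: 0.713
gripper_force: 49.7
```

```bash
python3 - <<'E'
from h import *
s=log()
F=tool(85.6,105);zz=F.apply([0,0,1])
pl=JO+JY*(-.172+.016+.080)+[0,0,.066]-.003*zz
sh,rv=rel(pl+[0,0,.16],F,s);print(np.linalg.norm(sh),np.linalg.norm(rv))
for f in (.04,.13,.22,.31,.4,.5,.6,.7,.79,.88,.96,1):print(np.r_[sh*f,rv*f].round(2).tolist())
E
```

```text
t 6.7333 q [-0.8749  0.3551  1.9335  0.845   0.796  -0.7527] p [ 0.5095 -0.2052  0.255 ] rot [[0.507, 0.707, 0.493], [0.666, -0.685, 0.297], [0.548, 0.178, -0.817]] F [-0.2559 -0.6956 -2.8689] gap 0.7132462477328886 49.694728553295135
19.38176379655908 58.6803752982919
[0.53, -0.5, 0.27, 0.9, -1.5, -1.56]
[1.73, -1.61, 0.87, 2.93, -4.88, -5.08]
[2.93, -2.73, 1.48, 4.96, -8.25, -8.6]
[4.13, -3.84, 2.08, 6.99, -11.63, -12.12]
[5.32, -4.96, 2.68, 9.02, -15.01, -15.63]
[6.65, -6.19, 3.36, 11.27, -18.76, -19.54]
[7.98, -7.43, 4.03, 13.53, -22.51, -23.45]
[9.32, -8.67, 4.7, 15.78, -26.26, -27.36]
[10.51, -9.79, 5.3, 17.81, -29.64, -30.87]
[11.71, -10.9, 5.91, 19.84, -33.01, -34.39]
[12.78, -11.89, 6.44, 21.65, -36.02, -37.52]
[13.31, -12.39, 6.71, 22.55, -37.52, -39.08]
```

Emit:
{"api": "carry_out", "payload": {
  "targets": [
    [[0.53,-0.5,0.27,0.9,-1.5,-1.56,5.0],[1.73,-1.61,0.87,2.93,-4.88,-5.08,5.0],[2.93,-2.73,1.48,4.96,-8.25,-8.6,5.0],[4.13,-3.84,2.08,6.99,-11.63,-12.12,5.0],[5.32,-4.96,2.68,9.02,-15.01,-15.63,5.0],[6.65,-6.19,3.36,11.27,-18.76,-19.54,5.0],[7.98,-7.43,4.03,13.53,-22.51,-23.45,5.0],[9.32,-8.67,4.7,15.78,-26.26,-27.36,5.0],[10.51,-9.79,5.3,17.81,-29.64,-30.87,5.0],[11.71,-10.9,5.91,19.84,-33.01,-34.39,5.0],[12.78,-11.89,6.44,21.65,-36.02,-37.52,5.0],[13.31,-12.39,6.71,22.55,-37.52,-39.08,5.0]]
  ]
}}

```text
t: 7.73
tcp_pos: [0.5315, -0.0128, 0.2277]
tool_rot: [0.727, 0.674, -0.097, 0.088]
force: [1.0, -1.1, -2.2]
finger_gap: 0.713
gripper_force: 49.7
```

Emit:
{"api": "carry_out", "payload": {
  "targets": [
    [[0,0,0,0,0,0,5.0],[0,0,0,0,0,0,5.0],[0,0,0,0,0,0,5.0],[0,0,0,0,0,0,5.0]]
  ]
}}

```text
t: 8.07
tcp_pos: [0.5308, -0.0158, 0.2289]
tool_rot: [0.728, 0.673, -0.096, 0.089]
force: [-0.1, 0.4, -2.5]
finger_gap: 0.709
gripper_force: 49.6
```

```bash
python3 - <<'E'
from h import *
s=log()
F=tool(85.6,105);zz=F.apply([0,0,1])
pl=JO+JY*(-.172+.016+.080)+[0,0,.066]-.003*zz
for u in(.16,.03,0):print(u,rel(pl+[0,0,u],F,s))
a=cams.snapshot("top")[:,:,::-1];b=cams.snapshot("side")[:,:,::-1];T=cams.camera_info("top");S=cams.camera_info("side")
Q=R.from_quat(s["tool_rot"]);foot=s["tcp_pos"]+.003*Q.apply([0,0,1])-.08*JY;print("pred foot,mouth",foot,foot+.2*JY,proj(T,[foot,foot+.2*JY]),proj(S,[foot,foot+.2*JY]))
c=np.zeros((600,800,3),np.uint8)
c[:,:400]=cv2.resize(a[155:275,210:290],(400,600),interpolation=2);c[:,400:]=cv2.resize(b[150:270,230:310],(400,600),interpolation=2)
cv2.imwrite("pics/above.png",c)
E
```

```text
t 8.0667 q [-0.1029  0.4537  1.6803 -0.3092  1.0233  0.1405] p [ 0.5308 -0.0158  0.2289] rot [[0.077, 0.963, -0.26], [0.997, -0.079, -0.0], [-0.021, -0.259, -0.966]] F [-0.1032  0.3943 -2.4572] gap 0.7090639222739795 49.64454889297485
0.16 (array([ 0.1348,  0.0294, -0.0321]), array([-0.0534,  0.0616, -0.1433]))
0.03 (array([ 3.513 ,  0.0327, 12.5213]), array([-0.0534,  0.0616, -0.1433]))
0 (array([ 4.2926,  0.0334, 15.4183]), array([-0.0534,  0.0616, -0.1433]))
pred foot,mouth [ 0.5246 -0.0963  0.226 ] [0.54   0.1031 0.226 ] [[289.7683 212.3107]
 [219.8716 204.8211]] [[288.1497 180.7191]
 [259.9352 217.0054]]
```

View pics/above.png

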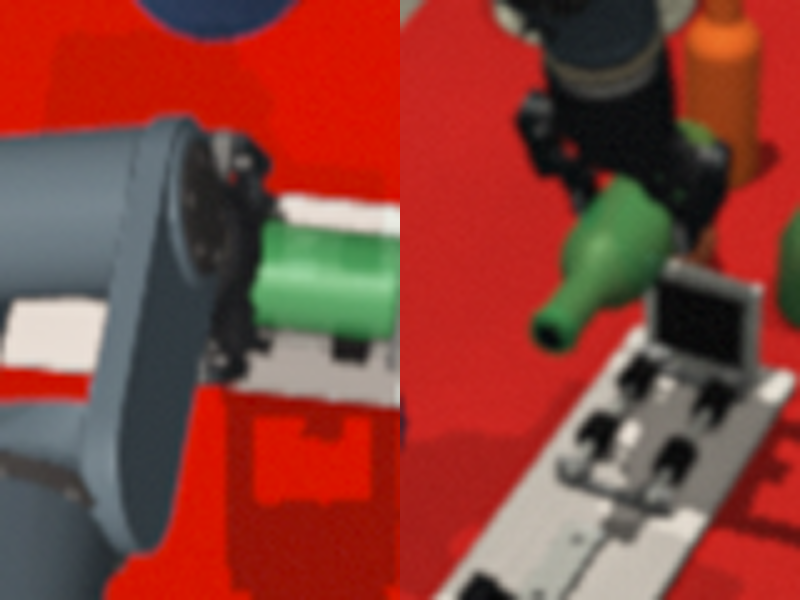

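The bottle hangs level above the rollers, foot towards the end plate. In the side view its mouth is at crop (554,330), or pixel (260.4,215.6); I predicted (259.9,217.0), so it's within about 4 mm. Lowering to 3 cm above the seat.

Emit:
{"api": "carry_out", "payload": {
  "targets": [
    [[0.08,0,0.3,0,0,0,5.0],[0.28,0,1.0,0,0,0,5.0],[0.62,0.01,2.2,0,0,-0.1,5.0],[1.0,0.01,3.6,0,0,-0.1,5.0],[1.4,0.01,5.0,0,0,-0.1,5.0],[1.8,0.02,6.4,0,0,-0.1,5.0],[2.2,0.02,7.8,0,0,-0.1,5.0],[2.6,0.03,9.2,0,0,-0.1,5.0],[2.95,0.03,10.5,0,0,-0.1,5.0],[3.25,0.03,11.6,0,0,-0.1,5.0],[3.43,0.03,12.25,0,0,-0.1,5.0],[3.5,0.03,12.5,0,0,-0.1,5.0]]
  ]
}}

```text
t: 9.17
tcp_pos: [0.5311, -0.0132, 0.098]
tool_rot: [0.727, 0.674, -0.097, 0.089]
force: [-1.0, -0.4, -3.0]
finger_gap: 0.709
gripper_force: 49.6
```

Emit:
{"api": "carry_out", "payload": {
  "targets": [
    [[0,0,0,0,0,0,5.0],[0,0,0,0,0,0,5.0],[0,0,0,0,0,0,5.0],[0,0,0,0,0,0,5.0]]
  ]
}}

```text
t: 9.5
tcp_pos: [0.5323, -0.0132, 0.1001]
tool_rot: [0.727, 0.674, -0.096, 0.09]
force: [0.1, -0.4, -2.1]
finger_gap: 0.708
gripper_force: 49.6
```

```bash
python3 - <<'E'
from h import *
s=log()
F=tool(85.6,105);zz=F.apply([0,0,1])
pl=JO+JY*(-.172+.016+.080)+[0,0,.066]-.003*zz
for u in(.03,.01,0):print(u,rel(pl+[0,0,u],F,s))
a=cams.snapshot("top")[:,:,::-1];b=cams.snapshot("side")[:,:,::-1];T=cams.camera_info("top");S=cams.camera_info("side")
Q=R.from_quat(s["tool_rot"]);foot=s["tcp_pos"]+.003*Q.apply([0,0,1])-.08*JY;print(proj(T,[foot,foot+.2*JY]),proj(S,[foot,foot+.2*JY]))
c=np.zeros((600,800,3),np.uint8)
c[:,:400]=cv2.resize(a[175:250,265:315],(400,600),interpolation=2);c[:,400:]=cv2.resize(b[180:255,250:300],(400,600),interpolation=2)
cv2.imwrite("pics/low.png",c)
E
```

```text
t 9.5 q [-0.0975  0.6581  1.7721 -0.3952  0.7433  0.2743] p [ 0.5323 -0.0132  0.1001] rot [[0.072, 0.963, -0.261], [0.997, -0.075, 0.002], [-0.018, -0.26, -0.965]] F [ 0.1023 -0.4293 -2.1449] gap 0.7083982433345634 49.63836997747421
0.03 (array([-0.0884, -0.0973,  0.148 ]), array([0.1239, 0.1099, 0.0972]))
0.01 (array([ 0.4329, -0.1006,  2.0789]), array([0.1239, 0.1099, 0.0972]))
0 (array([ 0.6936, -0.1023,  3.0443]), array([0.1239, 0.1099, 0.0972]))
[[287.564  214.1386]
 [224.3357 207.362 ]] [[287.1584 210.6743]
 [260.6264 247.7572]]
```

View pics/low.png

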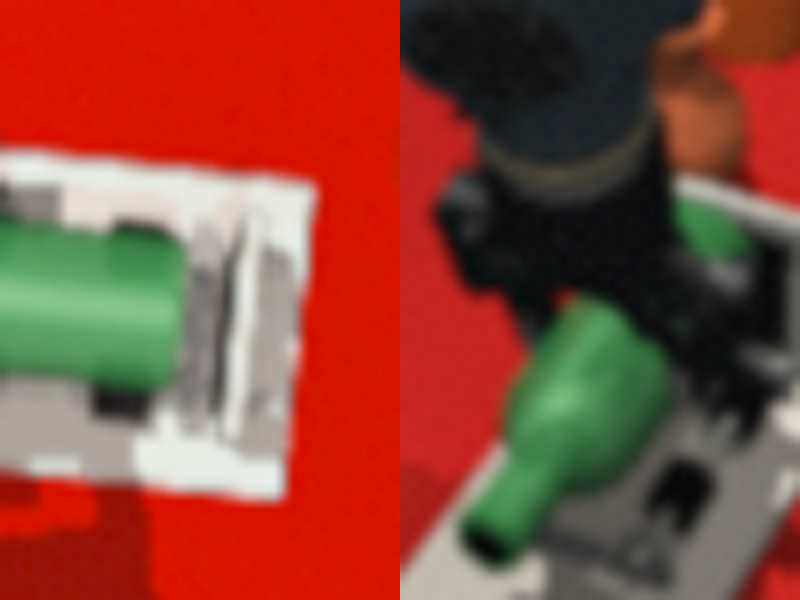

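The foot edge is at crop (183,309), about 57 crop px (around 20 mm) short of the end plate face, and the mouth is where I predicted it. I'll shift 1.5 mm in tool y and set the bottle down slowly.

Emit:
{"api": "carry_out", "payload": {
  "targets": [
    [[0.06,-0.05,0.25,0,0,0,5.0],[0.12,-0.1,0.5,0.1,0.1,0.1,5.0],[0.18,-0.15,0.75,0.1,0.1,0.1,5.0],[0.24,-0.15,1.0,0.1,0.1,0.1,5.0],[0.3,-0.15,1.25,0.1,0.1,0.1,5.0],[0.35,-0.15,1.5,0.1,0.1,0.1,5.0],[0.41,-0.15,1.75,0.1,0.1,0.1,5.0],[0.47,-0.15,2.0,0.1,0.1,0.1,5.0],[0.52,-0.15,2.2,0.1,0.1,0.1,5.0],[0.56,-0.15,2.35,0.1,0.1,0.1,5.0],[0.6,-0.15,2.5,0.1,0.1,0.1,5.0],[0.6,-0.15,2.5,0.1,0.1,0.1,5.0]]
  ]
}}

```text
t: 10.6
tcp_pos: [0.53, -0.0138, 0.0733]
tool_rot: [0.727, 0.674, -0.096, 0.088]
force: [0.0, 0.2, -1.9]
finger_gap: 0.706
gripper_force: 49.6
```

Emit:
{"api": "carry_out", "payload": {
  "targets": [
    [[0,0,0,0,0,0,5.0],[0,0,0,0,0,0,5.0]]
  ]
}}

```text
t: 10.77
tcp_pos: [0.5303, -0.0138, 0.0737]
tool_rot: [0.727, 0.674, -0.096, 0.088]
force: [-0.7, -0.4, -2.5]
finger_gap: 0.706
gripper_force: 49.6
```

```bash
python3 - <<'E'
from h import *
s=log()
F=tool(85.6,105);zz=F.apply([0,0,1])
pl=JO+JY*(-.172+.016+.080)+[0,0,.066]-.003*zz
print(rel(pl,F,s))
E
```

```text
t 10.7667 q [-0.0999  0.7038  1.7854 -0.4183  0.6912  0.3061] p [ 0.5303 -0.0138  0.0737] rot [[0.074, 0.963, -0.259], [0.997, -0.077, -0.001], [-0.021, -0.258, -0.966]] F [-0.6542 -0.4485 -2.5103] gap 0.7058104762561523 49.636661410331726
(array([0.0773, 0.1013, 0.4781]), array([-0.0621,  0.0082,  0.0164]))
```

Emit:
{"api": "carry_out", "payload": {
  "targets": [
    [[0.02,0.01,0.06,0,0,0,5.0],[0.03,0.02,0.12,0,0,0,5.0],[0.05,0.03,0.18,0,0,0,5.0],[0.06,0.04,0.24,0,0,0,5.0],[0.08,0.05,0.3,0,0,0,5.0],[0.09,0.05,0.35,0,0,0,5.0],[0.1,0.05,0.4,0,0,0,5.0],[0.1,0.05,0.4,0,0,0,5.0]]
  ]
}}

```text
t: 11.43
tcp_pos: [0.5307, -0.0139, 0.0696]
tool_rot: [0.727, 0.674, -0.096, 0.088]
force: [-0.2, 1.0, -2.2]
finger_gap: 0.711
gripper_force: 49.7
```

Emit:
{"api": "carry_out", "payload": {
  "targets": [
    [[0.01,0,0.04,0,0,0,5.0],[0.02,0,0.08,0,0,0,5.0],[0.03,0,0.1,0,0,0,5.0],[0.03,0,0.1,0,0,0,5.0]]
  ]
}}

```text
t: 11.77
tcp_pos: [0.5309, -0.0139, 0.0694]
tool_rot: [0.727, 0.674, -0.096, 0.089]
force: [-0.2, 1.1, 4.6]
finger_gap: 0.709
gripper_force: 50.4
```

The wrist force rose to +4.6 N, so the bottle is resting on the rollers. I'll press slightly more, then open.

Emit:
{"api": "carry_out", "payload": {
  "targets": [
    [[0.01,0,0.04,0,0,0,5.0],[0.01,0,0.05,0,0,0,5.0],[0.01,0,0.05,0,0,0,6.0],[0.01,0,0.05,0,0,0,6.2],[0.01,0,0.05,0,0,0,6.4],[0.01,0,0.05,0,0,0,6.6],[0.01,0,0.05,0,0,0,6.8],[0.01,0,0.05,0,0,0,7.0],[0.01,0,0.05,0,0,0,7.3],[0.01,0,0.05,0,0,0,7.6],[0.01,0,0.05,0,0,0,7.8],[0.01,0,0.05,0,0,0,7.8]]
  ]
}}

```text
t: 12.77
tcp_pos: [0.5307, -0.0139, 0.0679]
tool_rot: [0.727, 0.674, -0.096, 0.088]
force: [0.6, 0.7, 0.1]
finger_gap: 0.912
gripper_force: 0.0
```

Emit:
{"api": "carry_out", "payload": {
  "targets": [
    [[0,0,-0.3,0,0,0,7.8],[0,0,-0.9,0,0,0,7.8],[0,0,-1.8,0,0,0,7.8],[0,0,-3.0,0,0,0,7.8],[0,0,-4.5,0,0,0,7.8],[0,0,-6.5,0,0,0,7.8],[0,0,-8.5,0,0,0,7.8],[0,0,-10.5,0,0,0,7.8],[0,0,-12.5,0,0,0,7.8],[0,0,-14.0,0,0,0,7.8],[0,0,-15.0,0,0,0,7.8],[0,0,-15.0,0,0,0,7.8]]
  ]
}}

```text
t: 13.77
tcp_pos: [0.5352, 0.0254, 0.2157]
tool_rot: [0.727, 0.674, -0.094, 0.09]
force: [0.2, 0.5, -0.1]
finger_gap: 0.913
gripper_force: 0.0
```

```bash
python3 - <<'E'
from h import *
s=log()
a=cams.snapshot("top")[:,:,::-1];b=cams.snapshot("side")[:,:,::-1];T=cams.camera_info("top");S=cams.camera_info("side")
foot=JO+JY*(-.156)+[0,0,.066];m=foot+.2*JY
print("pred top",proj(T,[foot,m]),"side",proj(S,[foot,m,JO+[0,0,.094]+JY*.145]))
c=np.zeros((600,800,3),np.uint8)
c[:,:400]=cv2.resize(a[170:260,235:295],(400,600),interpolation=2);c[:,400:]=cv2.resize(b[195:315,225:305],(400,600),interpolation=2)
cv2.imwrite("pics/set.png",c)
E
```

```text
t 13.7667 q [-0.0258  0.4826  1.6721 -0.3085  1.0179  0.2175] p [0.5352 0.0254 0.2157] rot [[0.074, 0.963, -0.259], [0.997, -0.076, 0.004], [-0.015, -0.258, -0.966]] F [ 0.171   0.459  -0.0803] gap 0.9133670236801212 0.0
pred top [[287.629  214.9883]
 [225.8234 208.3639]] side [[287.4844 217.2112]
 [261.4047 254.3637]
 [245.625  270.0095]]
```

View pics/set.png

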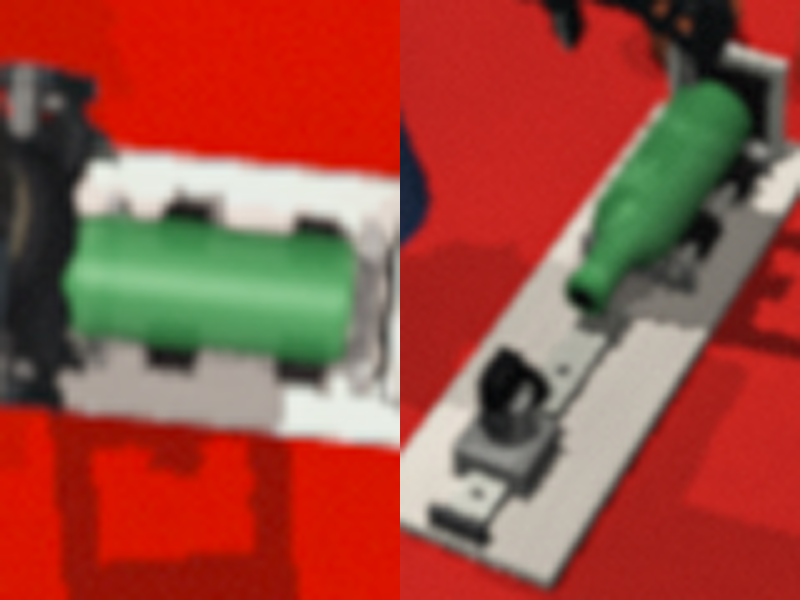

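The bottle lies on the rollers: its mouth is at side pixel (261.8,253.4) against a predicted (261.4,254.4), and its foot edge is about 16 mm from the plate. The tailstock's block is at crop (510,380), as predicted for jig y = 0.145. I'll go there next.

```bash
python3 - <<'E'
from h import *
s=log()
F=tool(85.6,90);g=JO+JY*.145+[0,0,.105]
print(g,rel(g+[0,0,.08],F,s))
q=s["q"]
for u in(.08,0):q,e=ik(g+[0,0,u],F,q);print(q,e)
q,e=ik(g-JY*.09,F,q);print(q,e)
E
```

```text
t 13.8667 q [-0.0268  0.486   1.675  -0.3089  1.0167  0.2178] p [0.5337 0.0249 0.2131] rot [[0.074, 0.963, -0.259], [0.997, -0.076, -0.001], [-0.021, -0.258, -0.966]] F [-0.5852 -0.306   0.316 ] gap 0.9175401124405929 0.0
[0.5481 0.2052 0.105 ] (array([18.1938,  0.0676, -1.9643]), array([-0.0417, 15.0017,  0.0228]))
[ 0.1672  0.5164  1.6334 -0.      0.9918  0.244 ] 1.1368106456188798e-10
[ 0.1672  0.62    1.6972 -0.      0.8244  0.244 ] 1.6793963463779565e-13
[ 0.008   0.5704  1.7926 -0.      0.7787  0.0848] 2.2350229028982033e-12
```

Emit:
{"api": "carry_out", "payload": {
  "targets": [
    [[0.6,0,-0.5,0,0.5,0,7],[1.9,0.01,-1.0,0,1.6,0,6.5],[3.7,0.01,-1.4,0,3.0,0,6],[5.6,0.02,-1.7,0,4.6,0,5],[7.5,0.03,-2.0,0,6.2,0,5],[9.4,0.04,-2.0,0,7.8,0,5],[11.3,0.04,-2.0,0,9.3,0,5],[13.2,0.05,-2.0,0,10.9,0,5],[15.1,0.06,-2.0,0,12.4,0,5],[16.8,0.07,-2.0,0,13.8,0,5],[17.9,0.07,-2.0,0,14.8,0,5],[18.2,0.07,-2.0,0,15,0,5]]
  ]
}}

```text
t: 14.87
tcp_pos: [0.5478, 0.2067, 0.1839]
tool_rot: [0.733, 0.68, -0.001, -0.002]
force: [-0.1, -0.3, 0.4]
finger_gap: 0.585
gripper_force: 0.0
```

Emit:
{"api": "carry_out", "payload": {
  "targets": [
    [[0,0,0,0,0,0,5],[0,0,0,0,0,0,5],[0,0,0,0,0,0,5],[0,0,0,0,0,0,5]]
  ]
}}

```text
t: 15.2
tcp_pos: [0.5485, 0.2046, 0.1853]
tool_rot: [0.734, 0.679, -0.0, -0.0]
force: [-0.6, -0.1, -0.5]
finger_gap: 0.588
gripper_force: 0.0
```

```bash
python3 - <<'E'
from h import *
s=log()
F=tool(85.6,90);g=JO+JY*.145+[0,0,.105]
print(rel(g,F,s))
i=cams.camera_info("wrist");a=cams.snapshot("wrist")[:,:,::-1]
B=np.array([g+JX*x+JY*y for x in(-.009,.009) for y in(-.016,.016)]);B[:,2]=.108;print(proj(i,B),proj(i,[JO+JY*.0445+[0,0,.08]]))
cv2.imwrite("pics/w3.png",a)
E
```

```text
t 15.2 q [ 0.1663  0.5564  1.5961 -0.      0.9902  0.2438] p [0.5485 0.2046 0.1853] rot [[0.077, 0.997, -0.0], [0.997, -0.077, -0.001], [-0.001, -0.0, -1.0]] F [-0.6308 -0.1275 -0.4562] gap 0.587776818152717 0.0
(array([ 0.052 , -0.0361,  8.0285]), array([-0.0569,  0.016 , -0.0398]))
[[273.1028 253.4275]
 [272.3854 203.5057]
 [302.3735 253.4133]
 [303.0331 203.4886]] [[287.7903 338.6628]]
```

View pics/w3.png

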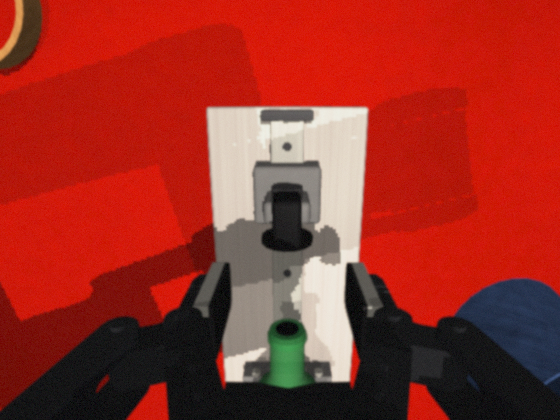

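The wrist view shows the black block at columns 272–302 with its rear edge near row 188 (I predicted 203). The pad disc's lower edge is at row 250, the plate's rear edge at row 107 and the mouth hole at (287,328). I'll check whether the camera or my block estimate is off.

```bash
python3 - <<'E'
from h import *
i=cams.camera_info("wrist");print(np.array(i["T"])[:3])
J=lambda x,y,z:JO+JX*x+JY*y+[0,0,z]
print("plate rear",proj(i,[J(-.065,.215,.016),J(.065,.215,.016)]))
def jy(uv,z):
    p=onz(i,uv,z)-JO;return p@JX,p@JY
print("plate edge jy",jy((287,107),.016)); print("rear block top",jy((287,188),.108)); print("pad bottom edge if top z.085",jy((287,250),.085),"z.066",jy((287,250),.066))
print("saddle rear z.046",jy((287,163),.046)," mouth z.066",jy((287,328),.066),"mouth top front z.0805",jy((287,321),.08))
T=cams.camera_info("top")
for u,z in(((88,122),.108),((138,122),.108),((172,130),.08),((160,130),.085)):
    p=onz(T,((u[0]+.5)/5-.5+170,(u[1]+.5)/5-.5+180),z)-JO;print("top",u,p@JY)
E
```

```text
[[ 0.997  -0.0739 -0.0236  0.5539]
 [-0.0775 -0.9512 -0.2985  0.2802]
 [-0.0004  0.2995 -0.9541  0.3089]]
plate rear [[206.1279 106.0294]
 [369.1668 105.91  ]]
plate edge jy (np.float64(-0.0005084342986908581), np.float64(0.21382386985861643))
rear block top (np.float64(-0.0003916774238678128), np.float64(0.1703704401398846))
pad bottom edge if top z.085 (np.float64(-0.0004918778741605099), np.float64(0.12111563389828654)) z.066 (np.float64(-0.0005360900921332876), np.float64(0.11270042584829003))
saddle rear z.046 (np.float64(-0.0004992596571694063), np.float64(0.17409443771542232))  mouth z.066 (np.float64(-0.0006211616135639367), np.float64(0.044154843337228016)) mouth top front z.0805 (np.float64(-0.0005757400280122444), np.float64(0.06059146952488588))
top (88, 122) 0.16080798859474582
top (138, 122) 0.1295770880363748
top (172, 130) 0.11262436173249253
top (160, 130) 0.1193681803524523
```

The camera sits behind the block, so row 188 is the lower edge of its rear face (z = 0.08, jig y ≈ 0.161). That confirms the block's centre at 0.145, and the mouth is at 0.044. Descending to grip.

Emit:
{"api": "carry_out", "payload": {
  "targets": [
    [[0.02,-0.01,0.4,0,0,0,5],[0.05,-0.03,1.3,0,0,0,5],[0.05,-0.03,2.5,0,0,0,5],[0.05,-0.03,3.7,0,0,0,5],[0.05,-0.03,4.9,0,0,0,5],[0.05,-0.03,6.0,0,0,0,5],[0.05,-0.03,6.9,0,0,0,5],[0.05,-0.03,7.5,0,0,0,5],[0.05,-0.03,7.9,0,0,0,5],[0.05,-0.03,8.0,0,0,0,4.5],[0.05,-0.03,8.0,0,0,0,4],[0.05,-0.03,8.0,0,0,0,3.5]]
  ]
}}

```text
t: 16.25
tcp_pos: [0.5484, 0.2058, 0.1054]
tool_rot: [0.734, 0.679, -0.0, -0.0]
force: [0.4, 0.6, 0.3]
finger_gap: 0.411
gripper_force: 0.0
```

Emit:
{"api": "carry_out", "payload": {
  "targets": [
    [[0,0,0,0,0,0,3],[0,0,0,0,0,0,2.5],[0,0,0,0,0,0,2.1],[0,0,0,0,0,0,1.8],[0,0,0,0,0,0,1.4],[0,0,0,0,0,0,1],[0,0,0,0,0,0,1],[0,0,0,0,0,0,1]]
  ],
  "force": 25
}}

```text
t: 16.92
tcp_pos: [0.5479, 0.2057, 0.1054]
tool_rot: [0.734, 0.679, -0.0, -0.0]
force: [-2.2, 0.5, 3.8]
finger_gap: 0.2
gripper_force: 25.6
```

```bash
python3 - <<'E'
from h import *
s=log()
F=tool(85.6,90);g=JO+JY*.145+[0,0,.105]
print(rel(g-JY*.06,F,s))
E
```

```text
t 16.9167 q [0.1683 0.6733 1.6489 0.0004 0.8207 0.2448] p [0.5479 0.2057 0.1054] rot [[0.077, 0.997, -0.0], [0.997, -0.077, -0.001], [-0.001, 0.0, -1.0]] F [-2.1936  0.5177  3.7981] gap 0.19981390710274255 25.64935952425003
(array([-6.0565,  0.0238,  0.0412]), array([-0.0742,  0.0015, -0.0019]))
```

Emit:
{"api": "carry_out", "payload": {
  "targets": [
    [[-0.2,0,0,0,0,0,1],[-0.6,0,0,0,0,0,1],[-1.2,0,0,0,0,0,1],[-1.9,0,0,0,0,0,1],[-2.6,0,0,0,0,0,1],[-3.3,0,0,0,0,0,1],[-4.0,0,0,0,0,0,1],[-4.7,0,0,0,0,0,1],[-5.3,0,0,0,0,0,1],[-5.8,0,0,0,0,0,1],[-6.1,0,0,0,0,0,1],[-6.3,0,0,0,0,0,1]]
  ]
}}

```text
t: 17.92
tcp_pos: [0.5431, 0.1433, 0.1054]
tool_rot: [0.734, 0.679, 0.0, -0.001]
force: [-1.6, 4.6, 6.0]
finger_gap: 0.205
gripper_force: 25.8
```

Emit:
{"api": "carry_out", "payload": {
  "targets": [
    [[-0.06,0,0,0,0,0,1],[-0.12,0,0,0,0,0,1],[-0.18,0,0,0,0,0,1],[-0.24,0,0,0,0,0,1],[-0.3,0,0,0,0,0,1],[-0.36,0,0,0,0,0,1],[-0.42,0,0,0,0,0,1],[-0.48,0,0,0,0,0,1],[-0.54,0,0,0,0,0,1],[-0.6,0,0,0,0,0,1]]
  ]
}}

```text
t: 18.75
tcp_pos: [0.5427, 0.1377, 0.1054]
tool_rot: [0.734, 0.679, 0.0, -0.001]
force: [-1.9, 4.6, 5.1]
finger_gap: 0.202
gripper_force: 25.8
```

Emit:
{"api": "carry_out", "payload": {
  "targets": [
    [[-0.08,0,0,0,0,0,1],[-0.16,0,0,0,0,0,1],[-0.24,0,0,0,0,0,1],[-0.32,0,0,0,0,0,1],[-0.4,0,0,0,0,0,1],[-0.48,0,0,0,0,0,1],[-0.56,0,0,0,0,0,1],[-0.64,0,0,0,0,0,1],[-0.72,0,0,0,0,0,1],[-0.8,0,0,0,0,0,1]]
  ]
}}

```text
t: 19.58
tcp_pos: [0.5421, 0.13, 0.1054]
tool_rot: [0.734, 0.679, 0.0, -0.001]
force: [-1.2, 7.0, 6.1]
finger_gap: 0.208
gripper_force: 25.8
```

```bash
python3 - <<'E'
from h import *
s=log();print("grip jig y",(s["tcp_pos"]-JO)@JY,"Fy",s["force"]@JY)
E
```

```text
t 19.5833 q [0.0338 0.6474 1.7215 0.0031 0.7735 0.1093] p [0.5421 0.13   0.1054] rot [[0.078, 0.997, 0.002], [0.997, -0.078, -0.001], [-0.001, 0.002, -1.0]] F [-1.2476  6.9805  6.0609] gap 0.20753175924079048 25.756489634513855
grip jig y 0.0695915029460812 Fy 6.863723226939552
```

The drag rose from 4.6 to 7 N, so the pad is pushing the bottle, with about 14 mm left. I'll keep going slowly.

Emit:
{"api": "carry_out", "payload": {
  "targets": [
    [[-0.08,0,0,0,0,0,1],[-0.16,0,0,0,0,0,1],[-0.24,0,0,0,0,0,1],[-0.32,0,0,0,0,0,1],[-0.4,0,0,0,0,0,1],[-0.48,0,0,0,0,0,1],[-0.56,0,0,0,0,0,1],[-0.64,0,0,0,0,0,1],[-0.72,0,0,0,0,0,1],[-0.8,0,0,0,0,0,1],[-0.86,0,0,0,0,0,1],[-0.9,0,0,0,0,0,1]]
  ]
}}

```text
t: 20.58
tcp_pos: [0.5414, 0.1215, 0.1054]
tool_rot: [0.734, 0.679, 0.001, -0.001]
force: [-1.6, 7.8, 5.2]
finger_gap: 0.207
gripper_force: 25.8
```

Emit:
{"api": "carry_out", "payload": {
  "targets": [
    [[-0.04,0,0,0,0,0,1],[-0.08,0,0,0,0,0,1],[-0.12,0,0,0,0,0,1],[-0.16,0,0,0,0,0,1],[-0.2,0,0,0,0,0,1]]
  ]
}}

```text
t: 21.0
tcp_pos: [0.5412, 0.1195, 0.1054]
tool_rot: [0.734, 0.679, 0.001, -0.001]
force: [-1.1, 6.9, 6.2]
finger_gap: 0.209
gripper_force: 25.8
```

Emit:
{"api": "carry_out", "payload": {
  "targets": [
    [[-0.03,0,0,0,0,0,1],[-0.06,0,0,0,0,0,1],[-0.09,0,0,0,0,0,1],[-0.12,0,0,0,0,0,1],[-0.15,0,0,0,0,0,1],[-0.18,0,0,0,0,0,1]]
  ]
}}

```text
t: 21.5
tcp_pos: [0.5411, 0.1178, 0.1054]
tool_rot: [0.734, 0.679, 0.001, -0.001]
force: [-1.6, 8.1, 4.6]
finger_gap: 0.202
gripper_force: 25.8
```

Emit:
{"api": "carry_out", "payload": {
  "targets": [
    [[-0.02,0,0,0,0,0,1],[-0.04,0,0,0,0,0,1],[-0.06,0,0,0,0,0,1],[-0.08,0,0,0,0,0,1],[-0.1,0,0,0,0,0,1]]
  ]
}}

```text
t: 21.92
tcp_pos: [0.541, 0.1168, 0.1054]
tool_rot: [0.734, 0.679, 0.001, -0.001]
force: [-1.5, 7.5, 5.8]
finger_gap: 0.206
gripper_force: 25.8
```

Emit:
{"api": "carry_out", "payload": {
  "targets": [
    [[-0.02,0,0,0,0,0,1],[-0.04,0,0,0,0,0,1],[-0.06,0,0,0,0,0,1],[-0.08,0,0,0,0,0,1],[-0.1,0,0,0,0,0,1]]
  ]
}}

```text
t: 22.33
tcp_pos: [0.541, 0.1158, 0.1054]
tool_rot: [0.734, 0.679, 0.001, -0.001]
force: [-0.6, 7.8, 4.6]
finger_gap: 0.205
gripper_force: 25.8
```

Emit:
{"api": "carry_out", "payload": {
  "targets": [
    [[-0.02,0,0,0,0,0,1],[-0.04,0,0,0,0,0,1],[-0.06,0,0,0,0,0,1],[-0.08,0,0,0,0,0,1]]
  ]
}}

```text
t: 22.67
tcp_pos: [0.5409, 0.115, 0.1054]
tool_rot: [0.734, 0.679, 0.001, -0.001]
force: [-1.1, 7.7, 5.6]
finger_gap: 0.206
gripper_force: 25.8
```

```bash
python3 - <<'E'
from h import *
s=log();print("grip jig y",(s["tcp_pos"]-JO)@JY,"Fy",s["force"]@JY)
E
```

```text
t 22.6667 q [0.006  0.6433 1.733  0.0038 0.7659 0.0808] p [0.5409 0.115  0.1054] rot [[0.077, 0.997, 0.003], [0.997, -0.077, -0.001], [-0.001, 0.003, -1.0]] F [-1.115   7.7213  5.6017] gap 0.2059928376883837 25.770682990550995
grip jig y 0.05453447596043543 Fy 7.612520498356823
```

Emit:
{"api": "carry_out", "payload": {
  "targets": [
    [[-0.02,0,0,0,0,0,1],[-0.04,0,0,0,0,0,1],[-0.06,0,0,0,0,0,1],[-0.08,0,0,0,0,0,1]]
  ]
}}

```text
t: 23.0
tcp_pos: [0.5408, 0.1142, 0.1054]
tool_rot: [0.734, 0.679, 0.001, -0.001]
force: [-1.3, 7.5, 5.5]
finger_gap: 0.203
gripper_force: 25.8
```

Emit:
{"api": "carry_out", "payload": {
  "targets": [
    [[-0.02,0,0,0,0,0,1],[-0.04,0,0,0,0,0,1],[-0.06,0,0,0,0,0,1],[-0.08,0,0,0,0,0,1]]
  ]
}}

```text
t: 23.33
tcp_pos: [0.5408, 0.1137, 0.1054]
tool_rot: [0.734, 0.679, 0.001, -0.001]
force: [-1.2, 9.5, 5.5]
finger_gap: 0.203
gripper_force: 25.7
```

Emit:
{"api": "carry_out", "payload": {
  "targets": [
    [[-0.02,0,0,0,0,0,1],[-0.04,0,0,0,0,0,1],[-0.04,0,0,0,0,0,1]]
  ]
}}

```text
t: 23.58
tcp_pos: [0.5408, 0.1137, 0.1054]
tool_rot: [0.734, 0.679, 0.001, -0.002]
force: [-1.4, 9.2, 5.7]
finger_gap: 0.205
gripper_force: 25.7
```

Emit:
{"api": "carry_out", "payload": {
  "targets": [
    [[-0.02,0,0,0,0,0,1],[-0.04,0,0,0,0,0,1],[-0.06,0,0,0,0,0,1],[-0.06,0,0,0,0,0,1],[-0.06,0,0,0,0,0,1]]
  ]
}}

```text
t: 24.0
tcp_pos: [0.5408, 0.1136, 0.1054]
tool_rot: [0.734, 0.679, 0.001, -0.002]
force: [-1.4, 12.7, 5.5]
finger_gap: 0.199
gripper_force: 25.7
```

```bash
python3 - <<'E'
from h import *
s=log();print("grip jig y",(s["tcp_pos"]-JO)@JY,"Fy",s["force"]@JY)
a=cams.snapshot("top")[:,:,::-1];b=cams.snapshot("side")[:,:,::-1]
c=np.zeros((600,800,3),np.uint8)
c[:,:400]=cv2.resize(a[180:255,265:315],(400,600),interpolation=2);c[:,400:]=cv2.resize(b[195:270,255:305],(400,600),interpolation=2)
cv2.imwrite("pics/home.png",c)
E
```

```text
t 24.0 q [0.0025 0.6428 1.7346 0.0066 0.7644 0.0759] p [0.5408 0.1136 0.1054] rot [[0.078, 0.997, 0.005], [0.997, -0.078, -0.001], [-0.0, 0.005, -1.0]] F [-1.3724 12.7327  5.4733] gap 0.19879335391600836 25.704398453235626
grip jig y 0.05318101495759146 Fy 12.589146251149637
```

View pics/home.png

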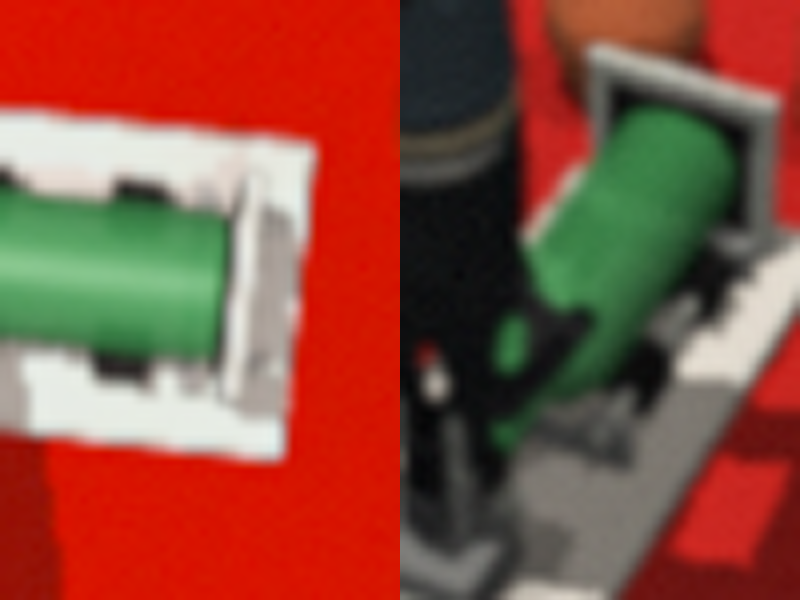

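The foot edge (crop x 225) now touches the end plate's rubber face (about 230), and motion stalled as the force climbed to 12.7 N. The bottle is home. I'll ease off slightly, open and retreat straight up.

Emit:
{"api": "carry_out", "payload": {
  "targets": [
    [[0.03,0,0,0,0,0,1],[0.05,0,0,0,0,0,1],[0.05,0,0,0,0,0,1.8],[0.05,0,0,0,0,0,2.2],[0.05,0,0,0,0,0,2.8],[0.05,0,0,0,0,0,3.5],[0.05,0,0,0,0,0,4],[0.05,0,0,0,0,0,4.5],[0.05,0,0,0,0,0,4.5],[0.05,0,0,0,0,0,4.5]]
  ]
}}

```text
t: 24.93
tcp_pos: [0.5408, 0.1111, 0.105]
tool_rot: [0.734, 0.679, -0.001, -0.0]
force: [-0.1, 0.3, 0.2]
finger_gap: 0.524
gripper_force: 0.0
```

Emit:
{"api": "carry_out", "payload": {
  "targets": [
    [[0,0,-0.3,0,0,0,4.5],[0,0,-1.0,0,0,0,4.5],[0,0,-2.0,0,0,0,4.5],[0,0,-3.5,0,0,0,4.5],[0,0,-5.5,0,0,0,4.5],[1,0,-8,0,0,0,4.5],[3,0,-10,0,0,0,4.5],[5,0,-12,0,0,0,4.5],[7,0,-13,0,0,0,4.5],[9,0,-13,0,0,0,4.5],[10,0,-13,0,0,0,4.5],[10,0,-13,0,0,0,4.5]]
  ]
}}

```text
t: 25.93
tcp_pos: [0.5485, 0.2128, 0.236]
tool_rot: [0.733, 0.68, 0.0, -0.0]
force: [-0.6, -0.3, 0.1]
finger_gap: 0.527
gripper_force: 0.0
```

```bash
python3 - <<'E'
from h import *
s=log()
a=cams.snapshot("wrist")[:,:,::-1];b=cams.snapshot("side")[:,:,::-1]
c=np.zeros((600,800,3),np.uint8)
c[:,:400]=cv2.resize(a[180:420,190:350],(400,600),interpolation=2);c[:,400:]=cv2.resize(b[195:300,235:305],(400,600),interpolation=2)
cv2.imwrite("pics/end.png",c)
E
```

```text
t 25.9333 q [0.18   0.4946 1.5427 0.0007 1.104  0.2538] p [0.5485 0.2128 0.236 ] rot [[0.074, 0.997, 0.001], [0.997, -0.074, 0.0], [0.0, 0.001, -1.0]] F [-0.5519 -0.338   0.1071] gap 0.5268853009701616 0.0
```

View pics/end.png

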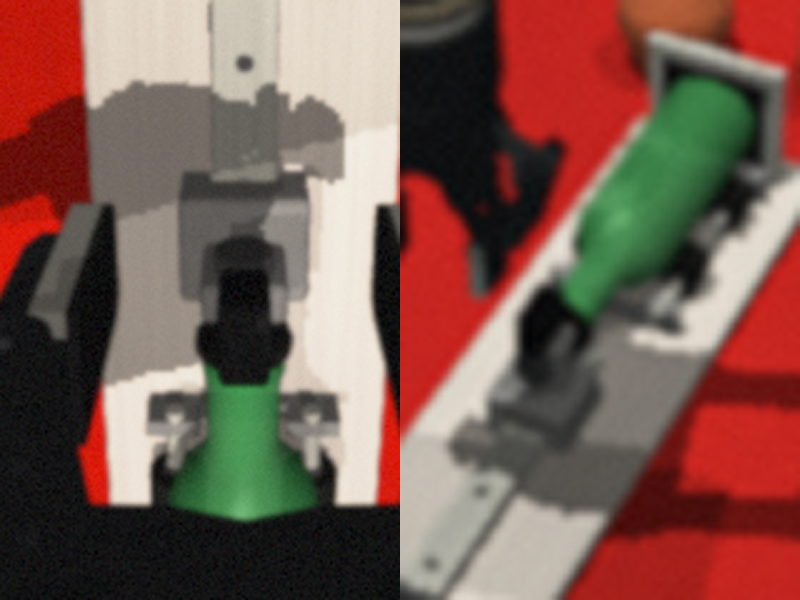

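The bottle is seated with its foot at the end plate, around (745,110). The tailstock's pad is against the mouth, around (565,310), and the gripper is clear. Handing in.

```bash
python3 -c "
from station import sign_off
print(sign_off())"
```

```text
the job is handed in; nothing more can be done
None
```

The bottle lies on the rollers with its foot against the end plate and the tailstock's pad pressed to its mouth; the gripper is clear, I saw nothing else moved, and the job was handed in at about 26 s (no verdict was shown).

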